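# Pack the sampling tray

### The job

Pack the blue carrying tray for the next sampling round: put the closed jar, the closed vial, the square bottle and the roll of tape each upright and fully down in its own holder (jar in the large round cup, vial in the small round cup, bottle in the square pocket, tape over the post). Set them down gently rather than dropping them, and leave the jar and the vial that have no lid standing where they are.

Things in the scene. Friction and masses are not known exactly. Their poses are not given: they have to be found in the camera images.
- closed_jar_mid (a point): One of six loose things standing in a loose row between robot and tray, order changing, at least 110 mm apart; between them lie only flat things 2 mm thick. Round glass jar with its white screw lid on, to be packed: glass 56 mm diameter up to 52 mm, lid 55 mm diameter, 75 mm high in all. This point: its centre, 37.5 mm above its foot; z up its axis. 0.14 to 0.23 kg.
- closed_vial_mid (a point): Slim round glass vial with its white cap on, to be packed: 30 mm diameter, 70 mm high with the cap. This point: its centre, 35 mm above its foot; z up its axis. About 0.05 kg.
- square_bottle_mid (a point): Square glass bottle with a small round white cap, to be packed: 44 x 44 mm body 56 mm high, sloping shoulder, cap 30 mm diameter, 80 mm high in all, standing at any yaw. This point: its centre, 40 mm above its foot; x and y square to its flat sides. About 0.14 kg.
- tape_roll_mid (a point): White roll of tape lying flat, to be packed: 62 mm outer diameter, 42 mm bore, 36 mm high. This point: the centre of its bore, 18 mm above its underside; z along the bore. About 0.07 kg.
- open_jar_mid (a point): The look-alike jar, without a lid (empty glass, open at the top), to be left where it stands: 56 mm diameter, 59 mm high. This point: on its axis, 29.5 mm above its foot.
- open_vial_mid (a point): The look-alike vial, without a cap (empty, open at the top), to be left where it stands: 30 mm diameter, 56 mm high. This point: on its axis, 28 mm above its foot.
- jar_holder: One of four fixed holders in a row in the tray, 90 mm apart, order changing, all of one yaw: y along the row, x across the tray (free but for a 12 mm high rim 60 mm off: put the fingers on the x sides). Origin: centre of its underside, 4 mm above the table. Large round white cup: 78 mm outside, 72 mm inside, rim 14 mm up; the seated jar's centre is 40.5 mm above the origin.
- vial_holder: As jar_holder, same row and axes. Small round white cup for the closed vial: 52 mm outside, 46 mm inside diameter, rim 14 mm and inner floor 3 mm above the origin; the seated vial's centre is 38 mm above the origin.
- bottle_holder: As jar_holder, same row and axes. Square white pocket for the square bottle: 65 x 65 mm outside, 59 x 59 mm inside with sides along x and y, rim 14 mm and inner floor 3 mm above the origin; the bottle must stand square to it, and its seated centre is 43 mm above the origin.
- tape_post: As jar_holder, same row and axes. White post for the tape roll: a 56 mm disc 15 mm high, and on it an upright post of 20 mm diameter whose tapered tip is 41 mm above the origin; the roll drops over the post and lies on the disc, its centre 33 mm above the origin.
Things that resemble listed ones, but are neither listed nor needed, are in the scene too. Leave any green look-alike of the part that bears closed_vial_mid alone. What is shaped like the part that bears closed_jar_mid but brown or red is not meant.

How it is judged:
At the end, for the whole second after the job is handed in: Closed jar, closed vial, square bottle and tape roll are each in their own holder: centre within 13 mm of the holder's axis sideways, within 5 mm of the seated height, upright within 0.12 rad, at rest; the open jar and open vial are within 30 mm of where they stood and upright within 0.12 rad (horizontal distance between closed_jar_mid and jar_holder below 0.013 m and z of closed_jar_mid in the frame of jar_holder between 0.0355 and 0.0455 m and angle between each of closed_jar_mid, closed_vial_mid, square_bottle_mid, tape_roll_mid, open_jar_mid, open_vial_mid's own z axis and vertical below 0.12 rad and linear speed of each of closed_jar, closed_vial, square_bottle, tape_roll below 0.02 m/s and horizontal distance between closed_vial_mid and vial_holder below 0.013 m and z of closed_vial_mid in the frame of vial_holder between 0.033 and 0.043 m and horizontal distance between square_bottle_mid and bottle_holder below 0.013 m and z of square_bottle_mid in the frame of bottle_holder between 0.038 and 0.048 m and horizontal distance between tape_roll_mid and tape_post below 0.013 m and z of tape_roll_mid in the frame of tape_post between 0.028 and 0.038 m and distance of each of open_jar_mid, open_vial_mid from where it was at the start of the episode below 0.03 m); the robot touches nothing.
It fails at once if a thing is dropped from more than about 4 cm (falls untouched faster than 0.9 m/s) ((linear speed of closed_jar above 0.9 m/s and contact force between the fingers and closed_jar below 0.05 N) or (linear speed of closed_vial above 0.9 m/s and contact force between the fingers and closed_vial below 0.05 N) or (linear speed of square_bottle above 0.9 m/s and contact force between the fingers and square_bottle below 0.05 N) or (linear speed of tape_roll above 0.9 m/s and contact force between the fingers and tape_roll below 0.05 N)).
It fails at once if the open jar is moved more than 3 cm or tipped (distance of open_jar_mid from where it was at the start of the episode above 0.03 m or angle between open_jar_mid's own z axis and vertical above 0.3 rad).
It fails at once if the open vial is moved more than 3 cm or tipped (distance of open_vial_mid from where it was at the start of the episode above 0.03 m or angle between open_vial_mid's own z axis and vertical above 0.3 rad).
It also fails if it takes over 99 s, if anything falls off the work surface, if the arm or the gripper's body presses on something with over 40 N, if the wrist force passes 120 N, or if a joint passes its speed limit or range.

### The arm

A 6-joint arm with a two-finger parallel gripper is mounted at the origin on the work surface. World frame = base frame: x ahead of the robot, y to its left, z up, the work surface at z = 0. Lengths are in m, angles in rad, forces in N, time in s.
With the tool pointing down it reaches from about 0.275 to 0.75 m from the base axis. Payload 10.2 kg.
Tool frame: the origin (TCP) lies midway between the tips of the shut fingers; the grasp point (between the pads) lies 19 mm behind it; z points along the fingers, y is the line along which they close (so a half turn about z gives the same grasp; the last joint's range is limited). The gripper opens to 85 mm and grips with 20 to 120 N. Pads are 22 mm wide; open, the fingers measure 114 mm over their backs; the gripper's body (76 mm by 85 mm) begins 54 mm behind the grasp point. The pads swing forward as they close: fully open they stand 13 mm farther back than shut.
Start: joints at [1.013, 0.313, 1.498, -0, 1.331, -0.223], TCP at [0.173, 0.496, 0.231] pointing down, gripper open.
Joint ranges: [-2.94, 2.94], [-0.97, 2.17], [0.19, 2.56], [-1.23, 4.37], [0.02, 3.11], [-2.88, 2.88]. Speed limits (rad/s): [2.39, 2.39, 3.01, 3.14, 3.14, 3.14].

### API

Orientations are given as a rotation vector (axis times angle).
In Python, from rig import arm gives the robot as it stands. The module is installed in compiled form; this text tells all that it offers.
- The arm moves only by the tool move_arm, never from a script. Its argument "series" is a list of rows, each an object with "travel": the shift along the tool's x, y, z in cm, a list of three; "twist": the turn, a rotation vector about the tool's x, y, z in rad, a list of three; "grip": the opening, from 0 (shut) to 1 (fully open). In form: [{"travel": [x, y, z], "twist": [rx, ry, rz], "grip": grip}, ...]. A call has 1 to 5 rows; each row is the pose to reach, as a shift and turn from the pose commanded when the call began, along the tool's axes at that moment; what a row does not reach only later rows make up. A row lasts 1/12 s, in which the tool goes at most 41.7 mm and 7.16 degrees, less where a joint would pass 70% of its speed; a pose out of reach is approached as far as the arm can. A call with a gripper value outside its range is refused whole. The fingers move at their own pace and stop on an object; the grip force is fixed at half the most. Time passes only in rows, so rows that repeat a pose let the fingers close. It gives the time, the measured TCP pose, the force, the opening and the grip force at its end, in the units of the state.
- arm.get_state(): the state, without advancing time (a new reading comes with each control period).
- arm.get_image(name): name is "scene" or "top" or "wrist"; returns a dict with "frame" (480x640x3 uint8, blue, green, red), "K" (3x3 intrinsics, pixels), "k1" (the pictures are not rectified: a ray, as slopes to the right and down, at radius r is drawn at 1 + k1 r^2 times it, then the intrinsics apply), "position" and "rotation" of the camera in the world. Camera axes: x right, y up, looking along -z (the intrinsics and any distortion apply to the point x, -y, -z); pixel columns grow to the right and rows downward; lengths in m; the calibration is good to about 2 mm. A picture is of the moment at which its call begins. There is no depth.
- arm.sign_off(): hands the job in; it is judged then, once.
The state is a dict: "t": time; "q": joint angles; "joint_velocities": joint speeds; "effort": joint torques, N m; "ee_pos": TCP position; "orientation": TCP orientation; "force": force on the tool from outside, world axes, zero at the start; "moment": the same for the moment, N m; "width": finger opening in m; "grasp_force": force on a finger pad.
Only numpy, scipy, OpenCV 4.12 (cv2) and the standard library are available. Lean on these libraries where they do the work, as an engineer would, in place of code of your own. Each camera call takes 0.05 s, during which the arm holds its last target. There are 200 camera calls.

## Working session

There is one attempt and no reset: what is moved stays moved. The work goes in short steps, Python scripts to look and compute and a tool call to move; the robot and the scene stay as the last step left them, time stands still between calls to the robot, and variables do not carry over. Pictures are saved under pics/ and viewed, at most 14 in all, crops included, and the job is handed in when it is done.

Besides the shell and the picture viewer there is one more tool, called after "Call:" as name([rows], argument=value, ...), one row to a line, values as JSON. move_arm: Moves the arm, as the interface text tells. Its arguments: {"type":"object","properties":{"series":{"type":"array","items":{"type":"object","properties":{"travel":{"type":"array","items":{"type":"number"}},"twist":{"type":"array","items":{"type":"number"}},"grip":{"type":"number"}}}}},"required":["series"]}

```bash
mkdir -p pics; cat > h.py <<'E'
import numpy as np, cv2
from rig import arm
from scipy.spatial.transform import Rotation as R
def ray(im,u,v):
    K=np.array(im['K']);x=(u-K[0,2])/K[0,0];y=(v-K[1,2])/K[1,1]
    rd=np.hypot(x,y);r=rd
    for _ in range(20): r=rd/(1+im['k1']*r*r)
    s=r/rd if rd>0 else 1
    return np.array(im['position']),np.array(im['rotation'])@np.array([x*s,-y*s,-1])
def onz(im,u,v,z):
    p,d=ray(im,u,v);return p+d*(z-p[2])/d[2]
def proj(im,P):
    c=np.array(im['rotation']).T@(np.array(P)-np.array(im['position']));x,y=c[0]/-c[2],-c[1]/-c[2]
    f=1+im['k1']*(x*x+y*y);K=np.array(im['K']);return np.array([K[0,0]*x*f+K[0,2],K[1,1]*y*f+K[1,2]])
E
python3 - <<'E'
from h import *
import pickle
for n in('scene','top'):
    im=arm.get_image(n);cv2.imwrite(f'pics/{n}0.png',im['frame']);pickle.dump(im,open(n+'.pkl','wb'))
    print(n,np.round(im['position'],3),im['k1'],np.round(im['rotation'],3).tolist(),np.round(im['K'],1).tolist())
s=arm.get_state();print(s)
E
```

```text
scene [1.176 0.757 0.822] -0.11782616641507362 [0.433, 1.074, 2.208] [[525.8, 0.0, 318.0], [0.0, 525.8, 244.5], [0.0, 0.0, 1.0]]
top [0.411 0.043 1.083] -0.13548360661222292 [0.052, -0.063, -1.552] [[518.6, 0.0, 317.4], [0.0, 518.6, 238.2], [0.0, 0.0, 1.0]]
{'t': 0.1, 'q': array([ 1.01262645e+00,  3.13388237e-01,  1.49833190e+00,  4.80711241e-05,
        1.33099323e+00, -2.23371615e-01]), 'joint_velocities': array([-1.39419237e-03, -2.25571187e-03, -1.57133704e-03, -5.20939982e-04,
        1.97365917e-04, -7.66603030e-05]), 'effort': array([ 1.85834302e-03, -4.12904441e+01, -2.60141534e+01, -2.30922660e-04,
        3.08461611e-03, -1.63878127e-05]), 'ee_pos': array([0.17237308, 0.49566845, 0.23080627]), 'orientation': array([-5.23386478e-01, -3.09721088e+00,  1.59953451e-03]), 'force': array([-0.896261  , -0.33759369,  0.09378471]), 'moment': array([-0.06003724,  0.0248912 , -0.01177208]), 'grasp_force': 0.0, 'width': 0.08529991521839808}
```

Rotation is a rotation vector; fix the helper.

```bash
sed -i "s/np.array(im\['rotation'\])/R.from_rotvec(im['rotation']).as_matrix()/g" h.py; cat h.py | grep -c rotvec
```

```text
2
```

View pics/scene0.png

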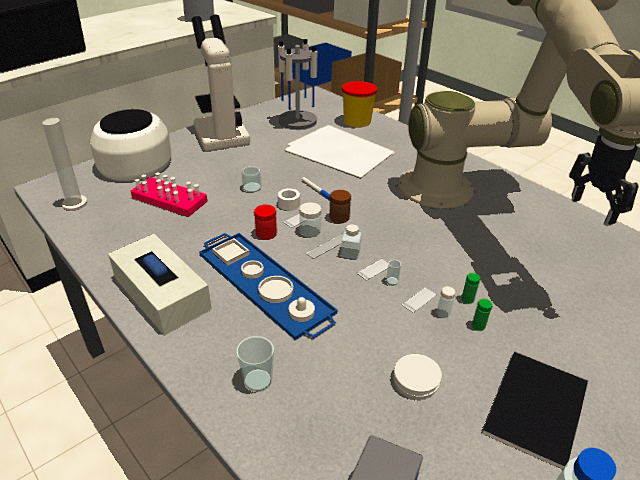

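View pics/top0.png

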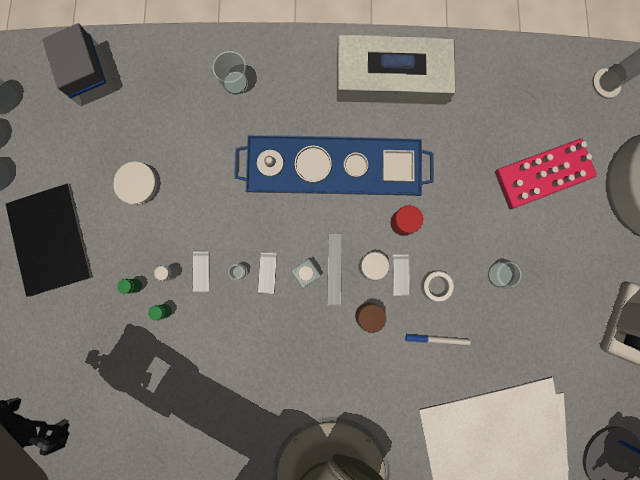

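Top picture: the candidates are the white-capped vial (162,272), not the green ones (128,286) and (159,312) or the open vial (238,271); the white-lid jar (375,265), not the red (407,220), brown (371,318) or open jar (505,273); the bottle (306,272); and the tape (438,286), not the white disc (135,183). The tray holds post (270,162), large cup (313,164), small cup (356,165) and square pocket (398,166).

```bash
python3 - <<'E'
from h import *
import pickle
im=pickle.load(open('top.pkl','rb'));f=im['frame'];hsv=cv2.cvtColor(f,cv2.COLOR_BGR2HSV)
m=((hsv[...,2]>175)).astype(np.uint8)
def blob(u,v,r,z,name):
    s=np.zeros_like(m);cv2.circle(s,(u,v),r,1,-1);s&=m
    n,l,st,c=cv2.connectedComponentsWithStats(s)
    k=1+np.argmax(st[1:,4]);cn=max(cv2.findContours((l==k).astype(np.uint8),cv2.RETR_EXTERNAL,cv2.CHAIN_APPROX_NONE)[0],key=cv2.contourArea)
    (a,b),(w,h),t=cv2.minAreaRect(cn); P=onz(im,a,b,z); dp=np.linalg.norm(onz(im,a+1,b,z)-P)*1e3
    print(name,np.round([a,b],1),'size mm',round((w+1)*dp,1),round((h+1)*dp,1),'ang',round(t,1),np.round(P,4))
for a in [(162,272,12,.07,'vial30'),(306,272,12,.08,'bottlecap30'),(375,265,18,.075,'jar55'),(438,286,18,.036,'tape62'),(270,162,18,.019,'postdisc56'),(313,164,22,.018,'jarcup78'),(356,165,16,.018,'vialcup52'),(398,166,24,.018,'pocket65')]: blob(*a)
for n,(u,v,z) in {'openvial':(238,271,.03),'openjar':(505,273,.03),'red':(407,220,.075),'brown':(371,318,.075),'green':(159,312,.07),'pen':(415,338,.01)}.items(): print(n,np.round(onz(im,u,v,z),3))
b=hsv[...,0];tm=((b>100)&(b<125)&(hsv[...,1]>130)).astype(np.uint8);tm[:120]=0;tm[210:]=0;tm[:,:225]=0;tm[:,445:]=0
c=np.vstack(cv2.findContours(tm,0,2)[0]);(a,b2),wh,t=cv2.minAreaRect(c);print('tray',a,b2,wh,t)
A=cv2.resize(f[232:312,260:460],(800,320),interpolation=cv2.INTER_CUBIC)
B=cv2.resize(f[130:200,230:440],(800,267),interpolation=cv2.INTER_CUBIC);cv2.imwrite('pics/crop.png',np.vstack([A,B]))
E
```

```text
vial30 [160.5 272.5] size mm 27.7 27.7 ang 45.0 [0.4125 0.3446 0.07  ]
bottlecap30 [304.8 273.3] size mm 29.2 33.3 ang 45.0 [0.4168 0.0599 0.08  ]
jar55 [375. 266.] size mm 52.8 52.8 ang 90.0 [ 0.4332 -0.0765  0.075 ]
tape62 [438.5 286. ] size mm 59.9 62.0 ang 90.0 [ 0.3953 -0.2113  0.036 ]
postdisc56 [269.5 162.5] size mm 54.3 54.3 ang 90.0 [0.6461 0.1389 0.019 ]
jarcup78 [313.  164.5] size mm 70.9 73.0 ang 90.0 [0.6436 0.0481 0.018 ]
vialcup52 [355.1 165.4] size mm 50.9 45.1 ang 33.7 [ 0.6435 -0.0398  0.018 ]
pocket65 [398.5 165. ] size mm 65.5 63.4 ang 90.0 [ 0.6465 -0.131   0.018 ]
openvial [0.419 0.196 0.03 ]
openjar [ 0.423 -0.353  0.03 ]
red [ 0.524 -0.139  0.075]
brown [ 0.332 -0.07   0.075]
green [0.335 0.345 0.07 ]
pen [ 0.287 -0.169  0.01 ]
tray 333.7083435058594 164.7899627685547 (197.20382690429688, 55.21299362182617) 1.1691392660140991
```

View pics/crop.png

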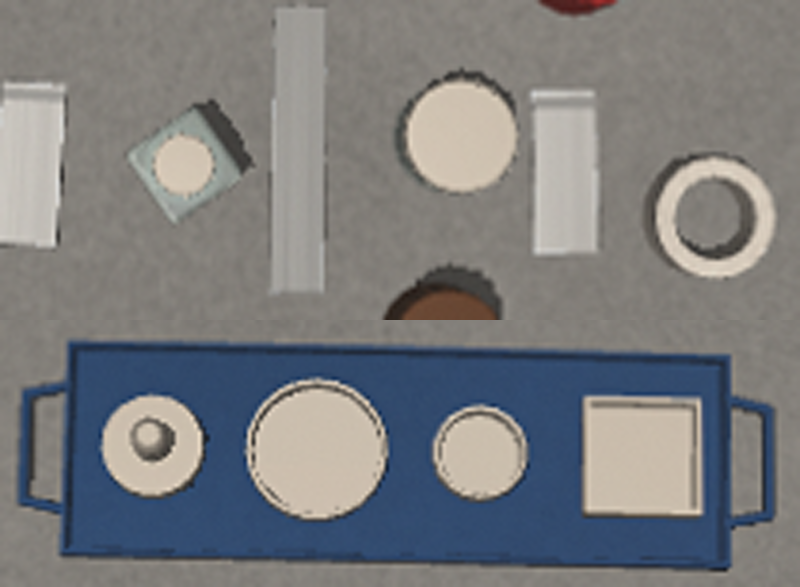

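The crop shows the chosen jar with its white lid at (375,265) and the square bottle turned about 35° at (305,273). Holder spacing comes out at 90 mm, as specified.

```bash
cat >> h.py <<'E'
def go(x,y,z,yaw=0):
    "tool-frame travel (cm) and z twist; yaw = world angle of tool y, tool down"
    s=arm.get_state();Rm=R.from_rotvec(s['orientation'])
    c,n=np.cos(yaw),np.sin(yaw);G=R.from_matrix(np.array([[-n,c,0],[c,n,0],[0,0,-1]]))
    print('travel',np.round(Rm.inv().apply(np.array([x,y,z])-s['ee_pos'])*100,2),'twist',np.round((Rm.inv()*G).as_rotvec(),4),'t',round(s['t'],2))
E
python3 - <<'E'
from h import *
import pickle
im=pickle.load(open('top.pkl','rb'))
go(.4125,.3446,.2)
# tray yaw from crop corners (image coords)
a=onz(im,230+70/3.81,130+342/3.81,.01);b=onz(im,230+728/3.81,130+357/3.81,.01);print('tray yaw',np.arctan2(a[0]-b[0],a[1]-b[1]),a,b)
E
```

```text
travel [-27.64  -6.37   3.08] twist [-1.100e-03  4.000e-04  1.236e+00] t 0.1
tray yaw 0.0044810347542535225 [0.52613037 0.18066472 0.01      ] [ 0.52451297 -0.18027685  0.01      ]
```

Call:
move_arm([
  {"travel":[-4,-1,0.5],"twist":[0,0,0.12],"grip":0.6},
  {"travel":[-8,-2,1],"twist":[0,0,0.24],"grip":0.6},
  {"travel":[-12,-3,1.5],"twist":[0,0,0.36],"grip":0.6},
  {"travel":[-16,-4,2],"twist":[0,0,0.48],"grip":0.6},
  {"travel":[-20,-5,2.5],"twist":[0,0,0.6],"grip":0.6},
])

```text
t: 0.52
ee_pos: [0.3462, 0.3815, 0.2059]
orientation: [-1.423, -2.8, 0.001]
force: [0.3, 1.0, -0.2]
width: 0.0517
grasp_force: 0.0
```

```bash
python3 -c "
from h import *
go(.4125,.3446,.2)"
```

```text
travel [-6.89  3.18  0.59] twist [-4.000e-04  1.000e-04  6.303e-01] t 0.52
```

Call:
move_arm([
  {"travel":[-3,1.5,0.5],"twist":[0,0,0.12],"grip":0.6},
  {"travel":[-6,3,0.5],"twist":[0,0,0.24],"grip":0.6},
  {"travel":[-6.9,3.2,0.5],"twist":[0,0,0.36],"grip":0.6},
  {"travel":[-6.9,3.2,0.5],"twist":[0,0,0.48],"grip":0.6},
  {"travel":[-6.9,3.2,0.5],"twist":[0,0,0.6],"grip":0.6},
])

```text
t: 0.93
ee_pos: [0.4123, 0.3457, 0.2007]
orientation: [-2.19, -2.252, 0.002]
force: [0.4, 0.4, 0.3]
width: 0.0511
grasp_force: 0.0
```

```bash
cat >> h.py <<'E'
def wl(name):
    im=arm.get_image('wrist');cv2.imwrite(f'pics/{name}.png',im['frame']);s=arm.get_state()
    print('cam',np.round(im['position'],4),'tcp',np.round(s['ee_pos'],4));return im
E
python3 -c "
from h import *
go(.4125,.3446,.2)
im=wl('w1')
print(proj(im,[.4125,.3446,.07]))"
```

```text
travel [-0.11  0.02  0.07] twist [-0.001   0.0005  0.0283] t 0.93
cam [0.4108 0.4135 0.3435] tcp [0.4119 0.3459 0.2008]
[317.29885557 228.85127202]
```

View pics/w1.png

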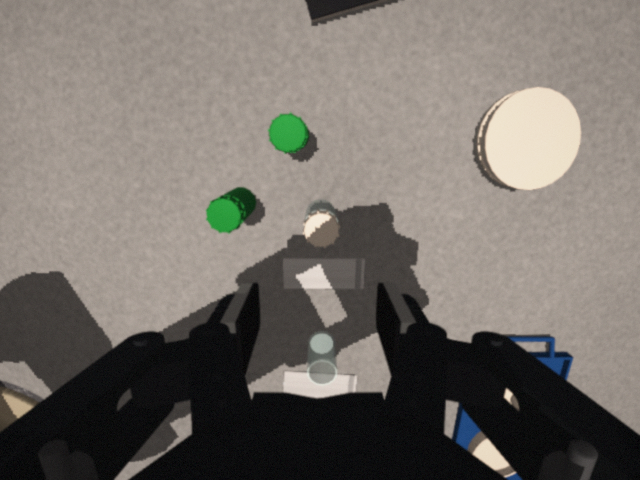

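The wrist picture shows the vial's cap at (321,228), the green look-alikes at (226,213) and (288,133), and the open vial at (321,355).

```bash
python3 -c "
from h import *
im=arm.get_image('wrist');print(im['K'][0][0],onz(im,321,228,.07),onz(im,226,213,.07),onz(im,321,342,.056),arm.get_state()['ee_pos'])
go(.414,.3447,.016)"
```

```text
348.82013182182857 [0.41513115 0.34566967 0.07      ] [0.33864233 0.35636035 0.07      ] [0.41816704 0.23189093 0.056     ] [0.41174429 0.34615851 0.20092472]
travel [-0.15  0.23 18.49] twist [-0.0008  0.0003  0.0343] t 1.03
```

Call:
move_arm([
  {"travel":[-0.1,0.28,4],"twist":[0,0,0.034],"grip":0.6},
  {"travel":[-0.1,0.28,8],"twist":[0,0,0.034],"grip":0.6},
  {"travel":[-0.1,0.28,12],"twist":[0,0,0.034],"grip":0.6},
  {"travel":[-0.1,0.28,15.5],"twist":[0,0,0.034],"grip":0.6},
  {"travel":[-0.1,0.28,17.9],"twist":[0,0,0.034],"grip":0.6},
])

```text
t: 1.45
ee_pos: [0.413, 0.3449, 0.019]
orientation: [-2.213, -2.228, 0.006]
force: [-0.4, 0.8, 0.0]
width: 0.0513
grasp_force: 0.0
```

Call:
move_arm([
  {"travel":[0,0,0],"twist":[0,0,0],"grip":0.6},
  {"travel":[0,0,0],"twist":[0,0,0],"grip":0.2},
  {"travel":[0,0,0],"twist":[0,0,0],"grip":0.2},
  {"travel":[0,0,0],"twist":[0,0,0],"grip":0.2},
  {"travel":[0,0,0],"twist":[0,0,0],"grip":0.2},
])

```text
t: 1.87
ee_pos: [0.4154, 0.3461, 0.0241]
orientation: [2.218, 2.224, 0.005]
force: [-0.4, 0.2, 4.9]
width: 0.0281
grasp_force: 59.3
```

Call:
move_arm([
  {"travel":[0,0,-2],"twist":[0,0,0],"grip":0.2},
  {"travel":[0,0,-5],"twist":[0,0,0],"grip":0.2},
  {"travel":[0,0,-8.5],"twist":[0,0,0],"grip":0.2},
  {"travel":[0,0,-12],"twist":[0,0,0],"grip":0.2},
  {"travel":[-2,1.5,-13],"twist":[0,0,0],"grip":0.2},
])

```text
t: 2.28
ee_pos: [0.4298, 0.3283, 0.1586]
orientation: [2.213, 2.227, 0.014]
force: [0.3, 0.2, 0.8]
width: 0.028
grasp_force: 59.2
```

Call:
move_arm([
  {"travel":[-3,2,0],"twist":[0,0,0],"grip":0.2},
  {"travel":[-6,4,0],"twist":[0,0,0],"grip":0.2},
  {"travel":[-9,6,0],"twist":[0,0,0],"grip":0.2},
  {"travel":[-12,8,0],"twist":[0,0,0],"grip":0.2},
  {"travel":[-15,10,0],"twist":[0,0,0],"grip":0.2},
])

```text
t: 2.7
ee_pos: [0.5307, 0.1742, 0.1535]
orientation: [2.218, 2.224, 0.002]
force: [0.4, 1.1, -0.9]
width: 0.0278
grasp_force: 59.2
```

Call:
move_arm([
  {"travel":[-3,2,0],"twist":[0,0,0],"grip":0.2},
  {"travel":[-6,4,0],"twist":[0,0,0],"grip":0.2},
  {"travel":[-9,6,0],"twist":[0,0,0],"grip":0.2},
  {"travel":[-12,8,0],"twist":[0,0,0],"grip":0.2},
  {"travel":[-14,9,0],"twist":[0,0,0],"grip":0.2},
])

```text
t: 3.12
ee_pos: [0.6218, 0.0329, 0.1532]
orientation: [2.219, 2.221, 0.002]
force: [-0.0, 0.0, -0.2]
width: 0.0279
grasp_force: 59.2
```

```bash
python3 -c "
from h import *
im=wl('w2')
import pickle;pickle.dump(im,open('w2.pkl','wb'))
for P in [(.645,.139,.019),(.645,.049,.018),(.645,-.041,.018),(.645,-.131,.018)]: print(np.round(proj(im,P),1))
go(.645,-.041,.15)"
```

```text
cam [0.6218 0.1008 0.2959] tcp [0.6226 0.0302 0.153 ]
[347.9  88.2]
[345.3 206.9]
[342.9 308. ]
[340.7 392.5]
travel [-7.11  2.25  0.31] twist [ 0.0025  0.0018 -0.0017] t 3.17
```

View pics/w2.png

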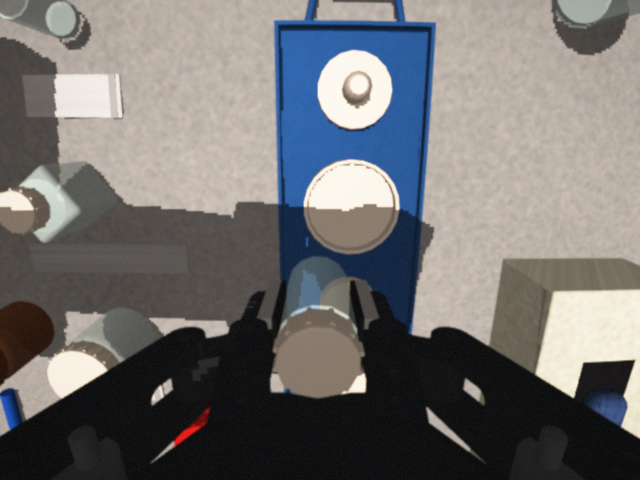

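The wrist picture shows the post disc at (355,90) and the large cup at (351,207), both about 6 px right of predicted. The holders' x is therefore nearer 0.648.

Call:
move_arm([
  {"travel":[-3,1,0],"twist":[0,0,0],"grip":0.2},
  {"travel":[-6,2.5,0],"twist":[0,0,0],"grip":0.2},
  {"travel":[-7.1,2.5,2.5],"twist":[0,0,0],"grip":0.2},
  {"travel":[-7.1,2.5,5],"twist":[0,0,0],"grip":0.2},
  {"travel":[-7.1,2.5,7],"twist":[0,0,0],"grip":0.2},
])

```text
t: 3.58
ee_pos: [0.645, -0.0357, 0.0815]
orientation: [-2.22, -2.223, -0.0]
force: [-0.2, 0.1, 0.4]
width: 0.0275
grasp_force: 59.3
```

Call:
move_arm([
  {"travel":[0,0,0],"twist":[0,0,0],"grip":0.2},
  {"travel":[0,0,0],"twist":[0,0,0],"grip":0.2},
])

```text
t: 3.75
ee_pos: [0.6451, -0.0347, 0.0828]
orientation: [-2.218, -2.224, 0.0]
force: [-0.3, 0.1, 0.7]
width: 0.0285
grasp_force: 59.3
```

```bash
python3 -c "
from h import *
im=wl('w3')
for P in [(.648,.139,.019),(.648,.049,.018)]: print(np.round(proj(im,P),1))
go(.648,-.041,.032)"
```

```text
cam [0.6454 0.033  0.2256] tcp [ 0.6459 -0.0348  0.084 ]
[323.2 -67.1]
[322.2 112. ]
travel [-0.61  0.2   5.2 ] twist [0.002  0.0005 0.0026] t 3.8
```

View pics/w3.png

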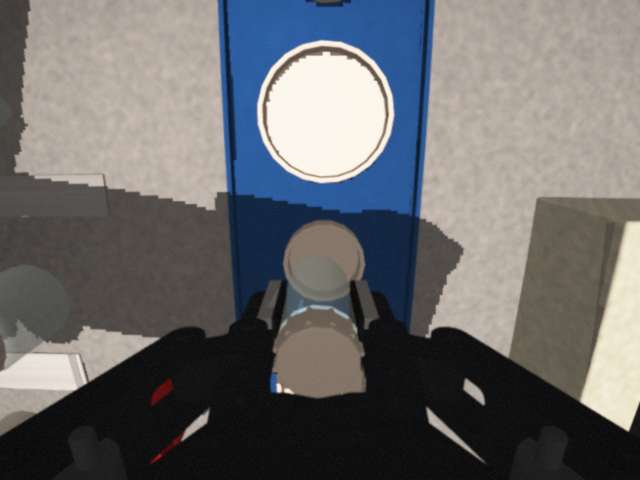

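The picture shows the vial's foot at (321,280), above the small cup's rim centred at (325,262); the large cup is at (326,112).

```bash
python3 -c "
from h import *
import pickle
im=arm.get_image('wrist')
print(onz(im,325,262,.018),onz(im,326,112,.018),onz(im,321,279,.0585))
im=pickle.load(open('w2.pkl','rb'));print(onz(im,351.5,207,.018),onz(im,355,90,.019))
go(.650,-.041,.032)"
```

```text
[ 0.65124759 -0.04124815  0.018     ] [0.65102979 0.04897788 0.018     ] [ 0.64819525 -0.03619457  0.0585    ]
[0.64999137 0.04894724 0.018     ] [0.65032643 0.13776229 0.019     ]
travel [-0.61  0.37  5.25] twist [0.0031 0.0007 0.0026] t 3.85
```

Call:
move_arm([
  {"travel":[-0.6,0.3,1],"twist":[0,0,0],"grip":0.2},
  {"travel":[-0.6,0.3,2.5],"twist":[0,0,0],"grip":0.2},
  {"travel":[-0.6,0.3,4],"twist":[0,0,0],"grip":0.2},
  {"travel":[-0.6,0.3,4.8],"twist":[0,0,0],"grip":0.2},
  {"travel":[-0.6,0.3,5.2],"twist":[0,0,0],"grip":0.2},
])

```text
t: 4.27
ee_pos: [0.6482, -0.0413, 0.031]
orientation: [-2.219, -2.224, 0.001]
force: [-14.1, 2.1, 30.6]
width: 0.0278
grasp_force: 62.3
```

Call:
move_arm([
  {"travel":[0,0,0],"twist":[0,0,0],"grip":0.2},
  {"travel":[0,0,0],"twist":[0,0,0],"grip":0.2},
])

```text
t: 4.43
ee_pos: [0.6489, -0.0413, 0.0312]
orientation: [2.218, 2.223, 0.001]
force: [-0.9, -0.9, 1.7]
width: 0.028
grasp_force: 59.4
```

Call:
move_arm([
  {"travel":[0,0,0],"twist":[0,0,0],"grip":0.5},
  {"travel":[0,0,0],"twist":[0,0,0],"grip":0.5},
  {"travel":[0,0,0],"twist":[0,0,0],"grip":0.5},
  {"travel":[0,0,-2.5],"twist":[0,0,0],"grip":0.5},
  {"travel":[0,0,-6],"twist":[0,0,0],"grip":0.5},
])

```text
t: 4.85
ee_pos: [0.6466, -0.0407, 0.0879]
orientation: [-2.215, -2.22, 0.005]
force: [1.1, 0.0, 0.9]
width: 0.0429
grasp_force: 0.0
```

Call:
move_arm([
  {"travel":[0,0,-4],"twist":[0,0,0],"grip":1},
  {"travel":[0,0,-8],"twist":[0,0,0],"grip":1},
  {"travel":[-0.5,-3,-10],"twist":[0,0,0],"grip":1},
  {"travel":[-1,-7,-10],"twist":[0,0,0],"grip":1},
  {"travel":[-1.5,-11,-10],"twist":[0,0,0],"grip":1},
])

```text
t: 5.27
ee_pos: [0.5374, -0.0564, 0.1913]
orientation: [2.217, 2.222, 0.002]
force: [0.5, -1.0, 0.4]
width: 0.0856
grasp_force: 0.0
```

Call:
move_arm([
  {"travel":[-0.5,-4,0],"twist":[0,0,0],"grip":1},
  {"travel":[-1,-8,0],"twist":[0,0,0],"grip":1},
  {"travel":[-2,-10,0],"twist":[0,0,0],"grip":1},
  {"travel":[-2,-10,0],"twist":[0,0,0],"grip":1},
])

```text
t: 5.6
ee_pos: [0.4356, -0.077, 0.1908]
orientation: [2.221, 2.222, -0.001]
force: [-0.3, 0.1, 1.1]
width: 0.0854
grasp_force: 0.0
```

```bash
python3 -c "
from h import *
im=wl('w4')
import pickle;pickle.dump(im,open('w4.pkl','wb'))
for P in [(.435,-.0765,.075),(.419,.06,.08)]: print(np.round(proj(im,P),1))
go(.435,-.0765,.018)"
```

```text
cam [ 0.4359 -0.0092  0.3335] tcp [ 0.4375 -0.0769  0.191 ]
[316.1 231.6]
[292.  34.]
travel [ 0.05 -0.27 17.3 ] twist [0.0011 0.0005 0.0003] t 5.65
```

View pics/w4.png

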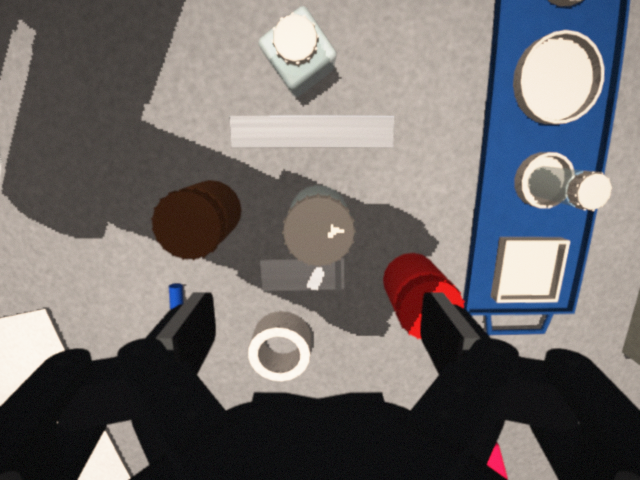

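The wrist picture shows the vial standing in the small cup at (545,182), the jar lid at (319,229), the bottle cap at (295,37), and the brown (190,222) and red (425,305) jars clear of the fingers' path.

Call:
move_arm([
  {"travel":[0.1,0,4],"twist":[0,0,0],"grip":0.88},
  {"travel":[0.1,-0.05,8],"twist":[0,0,0],"grip":0.88},
  {"travel":[0.1,-0.05,12],"twist":[0,0,0],"grip":0.88},
  {"travel":[0.1,-0.05,15.5],"twist":[0,0,0],"grip":0.88},
  {"travel":[0.1,-0.05,17.4],"twist":[0,0,0],"grip":0.88},
])

```text
t: 6.07
ee_pos: [0.4372, -0.0746, 0.0128]
orientation: [-2.216, -2.221, 0.002]
force: [0.2, 0.4, 0.3]
width: 0.0751
grasp_force: 0.0
```

Call:
move_arm([
  {"travel":[0,0,0],"twist":[0,0,0],"grip":0.88},
  {"travel":[0,0,0],"twist":[0,0,0],"grip":0.5},
  {"travel":[0,0,0],"twist":[0,0,0],"grip":0.5},
  {"travel":[0,0,0],"twist":[0,0,0],"grip":0.5},
  {"travel":[0,0,0],"twist":[0,0,0],"grip":0.5},
])

```text
t: 6.48
ee_pos: [0.4389, -0.0757, 0.0176]
orientation: [2.217, 2.222, 0.002]
force: [0.0, -0.1, 2.9]
width: 0.0547
grasp_force: 59.3
```

```bash
python3 -c "
from h import *
go(.649,.049,.13)"
```

```text
travel [ 12.41  21.07 -11.2 ] twist [0.0028 0.0013 0.0022] t 6.48
```

Call:
move_arm([
  {"travel":[0,0,-2],"twist":[0,0,0],"grip":0.5},
  {"travel":[0,0,-5],"twist":[0,0,0],"grip":0.5},
  {"travel":[0,0,-8.5],"twist":[0,0,0],"grip":0.5},
  {"travel":[1,2,-11],"twist":[0,0,0],"grip":0.5},
  {"travel":[2.5,4.5,-11.2],"twist":[0,0,0],"grip":0.5},
])

```text
t: 6.9
ee_pos: [0.4851, -0.0514, 0.1342]
orientation: [2.215, 2.215, 0.006]
force: [-0.2, -1.0, -1.2]
width: 0.0548
grasp_force: 59.0
```

Call:
move_arm([
  {"travel":[2,3.3,0],"twist":[0,0,0],"grip":0.5},
  {"travel":[4,6.6,0],"twist":[0,0,0],"grip":0.5},
  {"travel":[6,10,0],"twist":[0,0,0],"grip":0.5},
  {"travel":[8,13.3,0],"twist":[0,0,0],"grip":0.5},
  {"travel":[9.9,16.5,0],"twist":[0,0,0],"grip":0.5},
])

```text
t: 7.32
ee_pos: [0.6491, 0.0505, 0.1292]
orientation: [2.218, 2.223, 0.001]
force: [0.7, -1.9, -2.0]
width: 0.0543
grasp_force: 58.9
```

Call:
move_arm([
  {"travel":[0,0,3],"twist":[0,0,0],"grip":0.5},
  {"travel":[0,0,5],"twist":[0,0,0],"grip":0.5},
  {"travel":[0,0,5],"twist":[0,0,0],"grip":0.5},
])

```text
t: 7.57
ee_pos: [0.6457, 0.0496, 0.0743]
orientation: [-2.215, -2.22, 0.007]
force: [-0.6, -0.1, -2.1]
width: 0.0546
grasp_force: 58.9
```

```bash
python3 -c "
from h import *
im=wl('w5')
go(.649,.049,.0255)"
```

```text
cam [0.6468 0.1173 0.2171] tcp [0.6466 0.0492 0.077 ]
travel [-0.03  0.26  5.15] twist [-0.0037 -0.0004  0.0022] t 7.62
```

View pics/w5.png

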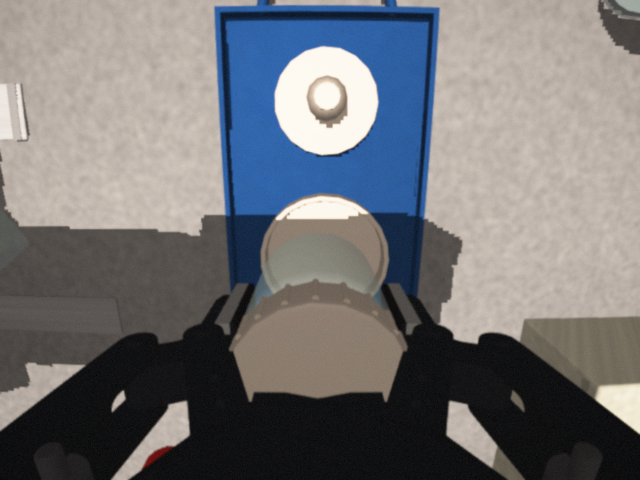

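The jar's foot (321,275) hangs just short of the cup centred at (325,257), and a shift of +3 mm in x mends it.

Call:
move_arm([
  {"travel":[0,0.3,1],"twist":[0,0,0],"grip":0.5},
  {"travel":[0,0.3,2.5],"twist":[0,0,0],"grip":0.5},
  {"travel":[0,0.3,4],"twist":[0,0,0],"grip":0.5},
  {"travel":[0,0.3,4.7],"twist":[0,0,0],"grip":0.5},
  {"travel":[0,0.3,5.1],"twist":[0,0,0],"grip":0.5},
])

```text
t: 8.03
ee_pos: [0.6508, 0.0488, 0.0275]
orientation: [2.219, 2.223, 0.0]
force: [-0.2, -1.1, -1.1]
width: 0.0545
grasp_force: 58.9
```

Call:
move_arm([
  {"travel":[0,0,0],"twist":[0,0,0],"grip":0.5},
  {"travel":[0,0,0],"twist":[0,0,0],"grip":0.5},
])

```text
t: 8.2
ee_pos: [0.6512, 0.0488, 0.0284]
orientation: [2.218, 2.223, 0.002]
force: [0.1, -0.1, -1.2]
width: 0.0545
grasp_force: 58.9
```

Call:
move_arm([
  {"travel":[0,0,0.2],"twist":[0,0,0],"grip":0.5},
  {"travel":[0,0,0.35],"twist":[0,0,0],"grip":0.5},
  {"travel":[0,0,0.35],"twist":[0,0,0],"grip":0.5},
])

```text
t: 8.45
ee_pos: [0.6511, 0.049, 0.0247]
orientation: [2.218, 2.223, 0.002]
force: [-0.7, -0.2, 3.2]
width: 0.0546
grasp_force: 59.5
```

Call:
move_arm([
  {"travel":[0,0,0],"twist":[0,0,0],"grip":0.8},
  {"travel":[0,0,0],"twist":[0,0,0],"grip":0.8},
  {"travel":[0,0,0],"twist":[0,0,0],"grip":0.8},
  {"travel":[0,0,-2.5],"twist":[0,0,0],"grip":0.8},
  {"travel":[0,0,-6],"twist":[0,0,0],"grip":0.8},
])

```text
t: 8.87
ee_pos: [0.6488, 0.0491, 0.0813]
orientation: [-2.216, -2.22, 0.007]
force: [0.4, 0.2, 0.5]
width: 0.0685
grasp_force: 0.0
```

Call:
move_arm([
  {"travel":[0,0,-4],"twist":[0,0,0],"grip":0.8},
  {"travel":[0,0,-8],"twist":[0,0,0],"grip":0.8},
  {"travel":[0,-3,-10],"twist":[0,0,0],"grip":0.8},
  {"travel":[0,-7,-10],"twist":[0,0,0],"grip":0.8},
  {"travel":[0,-11,-10],"twist":[0,0,0],"grip":0.8},
])

```text
t: 9.28
ee_pos: [0.5397, 0.0487, 0.1848]
orientation: [2.218, 2.222, 0.003]
force: [1.3, -0.5, 0.1]
width: 0.0685
grasp_force: 0.0
```

Call:
move_arm([
  {"travel":[0.5,-4,0],"twist":[0,0,0],"grip":0.8},
  {"travel":[1,-8,0],"twist":[0,0,0],"grip":0.8},
  {"travel":[1,-11.9,0],"twist":[0,0,0],"grip":0.8},
  {"travel":[1,-11.9,0],"twist":[0,0,0],"grip":0.8},
])

```text
t: 9.62
ee_pos: [0.4151, 0.0596, 0.1828]
orientation: [-2.215, -2.222, 0.005]
force: [0.5, 0.2, 1.3]
width: 0.0684
grasp_force: 0.0
```

```bash
python3 -c "
from h import *
im=wl('w6')
import pickle;pickle.dump(im,open('w6.pkl','wb'))
for P in [(.419,.06,.08)]: print(np.round(proj(im,P),1))
go(.419,.06,.2)"
```

```text
cam [0.416  0.1272 0.3257] tcp [0.4189 0.059  0.184 ]
[322.9 236.4]
travel [ 0.1   0.01 -1.6 ] twist [-0.0007 -0.      0.0023] t 9.67
```

View pics/w6.png

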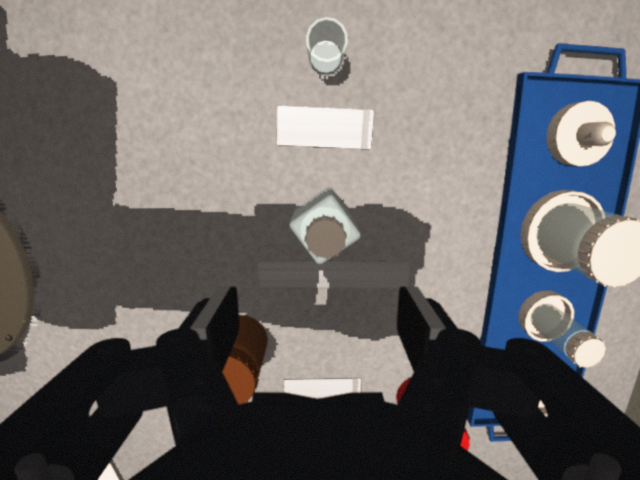

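The wrist picture shows the bottle cap at (325,237) and its body corners near (329,188), (291,227), (359,233) and (322,263). The jar stands in its cup at (565,230). I'll measure the yaw from a mask.

```bash
python3 - <<'E'
from h import *
import pickle
im=pickle.load(open('w6.pkl','rb'));f=im['frame'].astype(int)
m=((f[...,1]-f[...,2])>4).astype(np.uint8);s=np.zeros_like(m);s[175:280,275:375]=1;m&=s
m=cv2.morphologyEx(m,cv2.MORPH_CLOSE,np.ones((5,5)))
c=max(cv2.findContours(m,0,1)[0],key=cv2.contourArea);h=cv2.convexHull(c)
print(cv2.minAreaRect(h),cv2.contourArea(h))
q=np.array([(329,188),(359,233),(322,263),(291,227)])
for name,P in(('mask',cv2.boxPoints(cv2.minAreaRect(h))),('eye',q)):
  W=np.array([onz(im,u,v,.056)[:2] for u,v in P]);
  for i in range(4):
    d=W[(i+1)%4]-W[i];print(name,np.round(W[i],4),round(np.linalg.norm(d),4),round(np.degrees(np.arctan2(d[1],d[0]))%90,1))
print(onz(im,325,237,.08),arm.get_state()['ee_pos'])
cv2.imwrite('pics/m.png',cv2.resize(np.hstack([im['frame'][175:280,275:375],cv2.merge([m[175:280,275:375]*255]*3)]),(800,420),interpolation=cv2.INTER_NEAREST))
E
```

```text
((322.84613037109375, 226.7692108154297), (57.13411331176758, 53.805912017822266), 56.30992889404297) 2546.0
mask [0.3889 0.0684] 0.0424 34.1
mask [0.424  0.0921] 0.0459 34.3
mask [0.4499 0.0542] 0.044 35.5
mask [0.4141 0.0287] 0.0471 32.3
eye [0.4237 0.0922] 0.0434 34.3
eye [0.4481 0.0564] 0.039 41.0
eye [0.4187 0.0308] 0.0392 39.5
eye [0.3938 0.061 ] 0.0432 46.2
[0.42053757 0.05953657 0.08      ] [0.41891577 0.05896331 0.183952  ]
```

View pics/m.png

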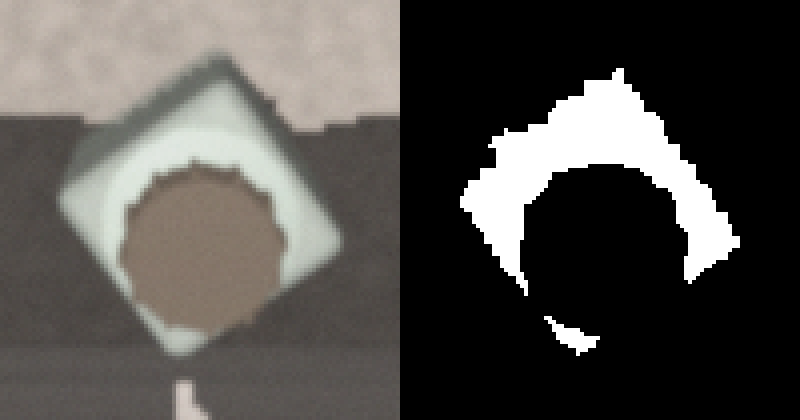

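The crop shows the shoulder edges at about 53.5° in the image, so the bottle's yaw is about +36°, with corners where I read them.

Call:
move_arm([
  {"travel":[0,0,1],"twist":[0,0,-0.12],"grip":0.8},
  {"travel":[0,0,2],"twist":[0,0,-0.24],"grip":0.8},
  {"travel":[0,0,3],"twist":[0,0,-0.36],"grip":0.8},
  {"travel":[0,0,4],"twist":[0,0,-0.48],"grip":0.8},
  {"travel":[0,0,5],"twist":[0,0,-0.6],"grip":0.8},
])

```text
t: 10.08
ee_pos: [0.4227, 0.0584, 0.1335]
orientation: [1.454, 2.783, 0.001]
force: [0.1, -0.5, 0.0]
width: 0.0682
grasp_force: 0.0
```

Call:
move_arm([
  {"travel":[0,0,0],"twist":[0,0,-0.03],"grip":0.8},
  {"travel":[0,0,0],"twist":[0,0,-0.03],"grip":0.8},
])

```text
t: 10.25
ee_pos: [0.4224, 0.0584, 0.1335]
orientation: [-1.42, -2.802, 0.0]
force: [1.0, 0.3, -0.8]
width: 0.0681
grasp_force: 0.0
```

```bash
python3 -c "
from h import *
go(.419,.0595,.015,.63)"
```

```text
travel [ 0.29 -0.2  11.85] twist [-0.0001 -0.0001  0.0029] t 10.25
```

Call:
move_arm([
  {"travel":[0.2,-0.2,3],"twist":[0,0,0],"grip":0.8},
  {"travel":[0.2,-0.2,6],"twist":[0,0,0],"grip":0.8},
  {"travel":[0.2,-0.2,9],"twist":[0,0,0],"grip":0.8},
  {"travel":[0.2,-0.2,11],"twist":[0,0,0],"grip":0.8},
  {"travel":[0.2,-0.2,11.8],"twist":[0,0,0],"grip":0.8},
])

```text
t: 10.67
ee_pos: [0.4184, 0.059, 0.0137]
orientation: [-1.422, -2.798, 0.001]
force: [0.1, 0.7, 0.3]
width: 0.0682
grasp_force: 0.0
```

Call:
move_arm([
  {"travel":[0,0,0],"twist":[0,0,0],"grip":0.8},
  {"travel":[0,0,0],"twist":[0,0,0],"grip":0.4},
  {"travel":[0,0,0],"twist":[0,0,0],"grip":0.4},
  {"travel":[0,0,0],"twist":[0,0,0],"grip":0.4},
  {"travel":[0,0,0],"twist":[0,0,0],"grip":0.4},
])

```text
t: 11.08
ee_pos: [0.4201, 0.0588, 0.0172]
orientation: [1.42, 2.799, 0.002]
force: [0.2, 0.3, 7.8]
width: 0.043
grasp_force: 61.6
```

Call:
move_arm([
  {"travel":[0,0,-2],"twist":[0,0,0],"grip":0.4},
  {"travel":[0,0,-5],"twist":[0,0,0],"grip":0.4},
  {"travel":[0,0,-8.5],"twist":[0,0,0],"grip":0.4},
  {"travel":[0,0,-12],"twist":[0,0,0.1],"grip":0.4},
  {"travel":[0,0,-12],"twist":[0,0,0.2],"grip":0.4},
])

```text
t: 11.5
ee_pos: [0.4217, 0.0587, 0.1422]
orientation: [1.694, 2.633, 0.008]
force: [1.2, -1.1, -0.4]
width: 0.0435
grasp_force: 61.4
```

Call:
move_arm([
  {"travel":[0,0,0],"twist":[0,0,0.1],"grip":0.4},
  {"travel":[0,0,0],"twist":[0,0,0.2],"grip":0.4},
  {"travel":[0,0,0],"twist":[0,0,0.3],"grip":0.4},
  {"travel":[0,0,0],"twist":[0,0,0.43],"grip":0.4},
  {"travel":[0,0,0],"twist":[0,0,0.43],"grip":0.4},
])

```text
t: 11.92
ee_pos: [0.4189, 0.059, 0.1365]
orientation: [2.224, 2.218, 0.001]
force: [0.5, -0.2, -1.8]
width: 0.043
grasp_force: 61.2
```

```bash
python3 -c "
from h import *
go(.649,-.131,.135)"
```

```text
travel [-18.94  23.06   0.18] twist [ 0.0011  0.0002 -0.0026] t 11.92
```

Call:
move_arm([
  {"travel":[-2,2.5,0],"twist":[0,0,0],"grip":0.4},
  {"travel":[-4.5,5.5,0],"twist":[0,0,0],"grip":0.4},
  {"travel":[-7,8.5,0],"twist":[0,0,0],"grip":0.4},
  {"travel":[-9.5,11.5,0],"twist":[0,0,0],"grip":0.4},
  {"travel":[-12,14.5,0],"twist":[0,0,0],"grip":0.4},
])

```text
t: 12.33
ee_pos: [0.5653, -0.0621, 0.1363]
orientation: [2.215, 2.228, 0.0]
force: [0.1, 0.4, -0.7]
width: 0.0439
grasp_force: 61.4
```

Call:
move_arm([
  {"travel":[-2.5,3,0],"twist":[0,0,0],"grip":0.4},
  {"travel":[-5,6,0],"twist":[0,0,0],"grip":0.4},
  {"travel":[-6.9,8.5,0],"twist":[0,0,0],"grip":0.4},
  {"travel":[-6.9,8.5,3],"twist":[0,0,0],"grip":0.4},
  {"travel":[-6.9,8.5,5],"twist":[0,0,0],"grip":0.4},
])

```text
t: 12.75
ee_pos: [0.65, -0.1309, 0.0846]
orientation: [2.216, 2.226, 0.001]
force: [-0.8, 0.1, -2.0]
width: 0.0435
grasp_force: 61.7
```

Call:
move_arm([
  {"travel":[0,0,0],"twist":[0,0,0],"grip":0.4},
  {"travel":[0,0,0],"twist":[0,0,0],"grip":0.4},
])

```text
t: 12.92
ee_pos: [0.6488, -0.1294, 0.0857]
orientation: [-2.216, -2.225, 0.001]
force: [0.4, -0.2, 0.1]
width: 0.0433
grasp_force: 61.6
```

```bash
python3 -c "
from h import *
im=wl('w7')
go(.649,-.131,.025)"
```

```text
cam [ 0.6491 -0.0617  0.2285] tcp [ 0.6495 -0.1296  0.0872]
travel [-0.14 -0.06  6.22] twist [0.0012 0.0005 0.004 ] t 12.97
```

View pics/w7.png

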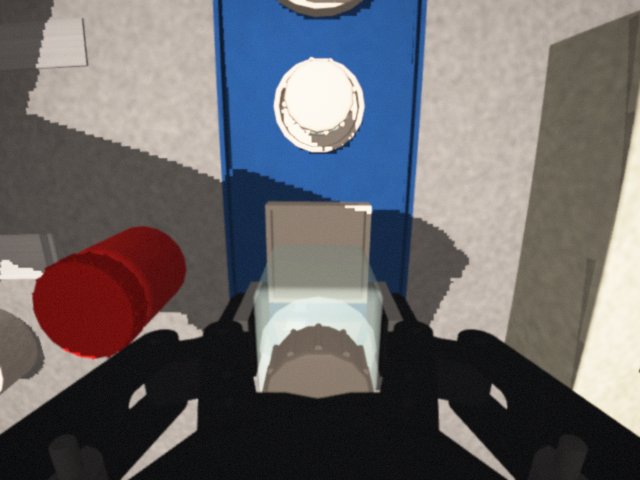

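The bottle hangs square over the pocket (left and right walls at 266 and 372 px, centre 319), and the vial stands in its cup at (319,105).

Call:
move_arm([
  {"travel":[0,0,1.5],"twist":[0,0,0],"grip":0.4},
  {"travel":[0,0,3.5],"twist":[0,0,0],"grip":0.4},
  {"travel":[0,0,5],"twist":[0,0,0],"grip":0.4},
  {"travel":[0,0,5.7],"twist":[0,0,0],"grip":0.4},
  {"travel":[0,0,6],"twist":[0,0,0],"grip":0.4},
])

```text
t: 13.38
ee_pos: [0.6495, -0.1295, 0.0265]
orientation: [2.218, 2.224, 0.0]
force: [0.1, 0.7, -1.4]
width: 0.0437
grasp_force: 61.6
```

Call:
move_arm([
  {"travel":[0,0,0.2],"twist":[0,0,0],"grip":0.4},
  {"travel":[0,0,0.2],"twist":[0,0,0],"grip":0.4},
  {"travel":[0,0,0.2],"twist":[0,0,0],"grip":0.4},
])

```text
t: 13.63
ee_pos: [0.6498, -0.1297, 0.0251]
orientation: [2.218, 2.223, 0.001]
force: [1.2, -1.0, -0.4]
width: 0.0434
grasp_force: 61.6
```

Close to the floor; one more small step down, then release.

Call:
move_arm([
  {"travel":[0,0,0.1],"twist":[0,0,0],"grip":0.4},
  {"travel":[0,0,0.15],"twist":[0,0,0],"grip":0.4},
  {"travel":[0,0,0.15],"twist":[0,0,0],"grip":0.4},
])

```text
t: 13.88
ee_pos: [0.6499, -0.1297, 0.0243]
orientation: [2.217, 2.223, 0.001]
force: [-2.3, 0.7, 7.9]
width: 0.0439
grasp_force: 62.7
```

Call:
move_arm([
  {"travel":[0,0,0],"twist":[0,0,0],"grip":0.65},
  {"travel":[0,0,0],"twist":[0,0,0],"grip":0.65},
  {"travel":[0,0,0],"twist":[0,0,0],"grip":0.65},
  {"travel":[0,0,-2.5],"twist":[0,0,0],"grip":0.65},
  {"travel":[0,0,-6],"twist":[0,0,0],"grip":0.65},
])

```text
t: 14.3
ee_pos: [0.6475, -0.129, 0.0798]
orientation: [-2.215, -2.219, 0.004]
force: [-0.3, 1.1, -0.5]
width: 0.0556
grasp_force: 0.0
```

Call:
move_arm([
  {"travel":[0,0,-4],"twist":[0,0,0],"grip":1},
  {"travel":[0,0,-8],"twist":[0,0,0],"grip":1},
  {"travel":[-1,-3,-10],"twist":[0,0,0],"grip":1},
  {"travel":[-2.5,-7,-10],"twist":[0,0,0],"grip":1},
  {"travel":[-4,-11,-10],"twist":[0,0,0],"grip":1},
])

```text
t: 14.72
ee_pos: [0.5404, -0.1692, 0.1834]
orientation: [2.216, 2.223, 0.001]
force: [0.5, -1.1, -0.1]
width: 0.0854
grasp_force: 0.0
```

Call:
move_arm([
  {"travel":[-1.5,-4,0],"twist":[0,0,0],"grip":1},
  {"travel":[-3,-8,0],"twist":[0,0,0],"grip":1},
  {"travel":[-4,-12,0],"twist":[0,0,0],"grip":1},
  {"travel":[-4,-14.2,0],"twist":[0,0,0],"grip":1},
  {"travel":[-4,-14.2,0],"twist":[0,0,0],"grip":1},
])

```text
t: 15.13
ee_pos: [0.3962, -0.2095, 0.1825]
orientation: [-2.222, -2.22, 0.001]
force: [-0.1, -0.3, 0.5]
width: 0.0854
grasp_force: 0.0
```

```bash
python3 -c "
from h import *
im=wl('w8')
import pickle;pickle.dump(im,open('w8.pkl','wb'))
print(np.round(proj(im,(.397,-.211,.036)),1))
go(.397,-.211,.003)"
```

```text
cam [ 0.3967 -0.1418  0.3253] tcp [ 0.3982 -0.2097  0.1828]
[318.1 224.9]
travel [-0.12 -0.13 17.98] twist [ 0.0006  0.0005 -0.0005] t 15.18
```

View pics/w8.png

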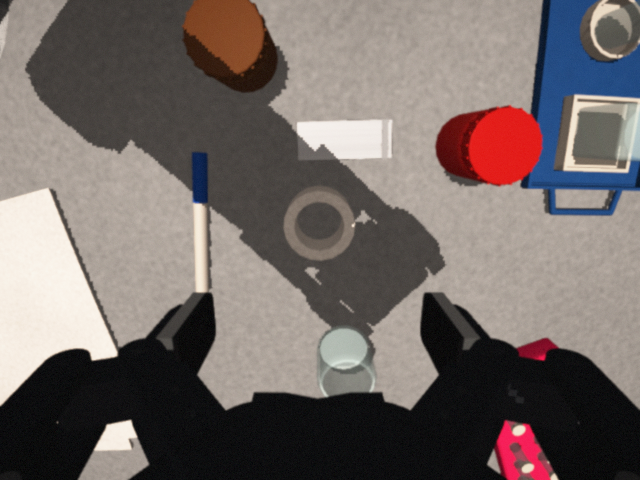

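The tape is at (319,223), as predicted. The open jar is at (345,360) and the pen at (200,220), both clear of the fingers; the bottle stands in its pocket at (600,132).

Call:
move_arm([
  {"travel":[-0.1,-0.1,4],"twist":[0,0,0],"grip":1},
  {"travel":[-0.1,-0.1,8],"twist":[0,0,0],"grip":1},
  {"travel":[-0.1,-0.1,12],"twist":[0,0,0],"grip":1},
  {"travel":[-0.1,-0.1,15.5],"twist":[0,0,0],"grip":1},
  {"travel":[-0.1,-0.1,17.8],"twist":[0,0,0],"grip":1},
])

```text
t: 15.6
ee_pos: [0.3983, -0.2093, 0.0012]
orientation: [-2.216, -2.223, 0.0]
force: [0.5, -0.0, 0.7]
width: 0.0856
grasp_force: 0.0
```

Call:
move_arm([
  {"travel":[0,0,0],"twist":[0,0,0],"grip":1},
  {"travel":[0,0,0],"twist":[0,0,0],"grip":0.6},
  {"travel":[0,0,0],"twist":[0,0,0],"grip":0.6},
  {"travel":[0,0,0],"twist":[0,0,0],"grip":0.6},
  {"travel":[0,0,0],"twist":[0,0,0],"grip":0.6},
])

```text
t: 16.02
ee_pos: [0.3996, -0.2112, 0.0062]
orientation: [2.216, 2.221, 0.0]
force: [0.4, 1.3, 7.2]
width: 0.0597
grasp_force: 65.4
```

```bash
python3 -c "
from h import *
go(.649,.139,.13)"
```

```text
travel [ 34.93  25.06 -12.4 ] twist [0.0031 0.0028 0.0023] t 16.02
```

Call:
move_arm([
  {"travel":[0,0,-2],"twist":[0,0,0],"grip":0.6},
  {"travel":[0,0,-5],"twist":[0,0,0],"grip":0.6},
  {"travel":[0,0,-8.5],"twist":[0,0,0],"grip":0.6},
  {"travel":[1.5,1,-12],"twist":[0,0,0],"grip":0.6},
  {"travel":[4,3,-13],"twist":[0,0,0],"grip":0.6},
])

```text
t: 16.43
ee_pos: [0.4296, -0.1723, 0.1403]
orientation: [2.216, 2.213, 0.001]
force: [0.9, 0.0, -0.4]
width: 0.0594
grasp_force: 65.2
```

Call:
move_arm([
  {"travel":[3.1,2.2,0],"twist":[0,0,0],"grip":0.6},
  {"travel":[6.2,4.4,0],"twist":[0,0,0],"grip":0.6},
  {"travel":[9.3,6.6,0],"twist":[0,0,0],"grip":0.6},
  {"travel":[12.4,8.8,0],"twist":[0,0,0],"grip":0.6},
  {"travel":[15.5,11,0],"twist":[0,0,0],"grip":0.6},
])

```text
t: 16.85
ee_pos: [0.539, -0.0132, 0.1357]
orientation: [2.218, 2.223, 0.002]
force: [0.8, -0.9, -1.0]
width: 0.0595
grasp_force: 65.2
```

Call:
move_arm([
  {"travel":[3.1,2.2,0],"twist":[0,0,0],"grip":0.6},
  {"travel":[6.2,4.4,0],"twist":[0,0,0],"grip":0.6},
  {"travel":[9.3,6.6,0],"twist":[0,0,0],"grip":0.6},
  {"travel":[12.4,8.8,0],"twist":[0,0,0],"grip":0.6},
  {"travel":[15.4,11,0],"twist":[0,0,0],"grip":0.6},
])

```text
t: 17.27
ee_pos: [0.6485, 0.1413, 0.1358]
orientation: [2.218, 2.223, 0.002]
force: [0.0, -0.6, 0.8]
width: 0.0595
grasp_force: 65.2
```

Call:
move_arm([
  {"travel":[0,0,1.5],"twist":[0,0,0],"grip":0.6},
  {"travel":[0,0,3],"twist":[0,0,0],"grip":0.6},
  {"travel":[0,0,3],"twist":[0,0,0],"grip":0.6},
])

```text
t: 17.52
ee_pos: [0.6465, 0.1398, 0.1022]
orientation: [-2.216, -2.223, 0.005]
force: [0.1, -0.6, -1.5]
width: 0.0595
grasp_force: 65.2
```

```bash
python3 -c "
from h import *
im=wl('w9')
print(proj(im,(.650,.139,.045)))
go(.649,.139,.0255)"
```

```text
cam [0.6471 0.2076 0.245 ] tcp [0.647  0.1394 0.1039]
[322.9702508  258.16589199]
travel [-0.03  0.21  7.84] twist [-0.0019  0.0001  0.0023] t 17.57
```

View pics/w9.png

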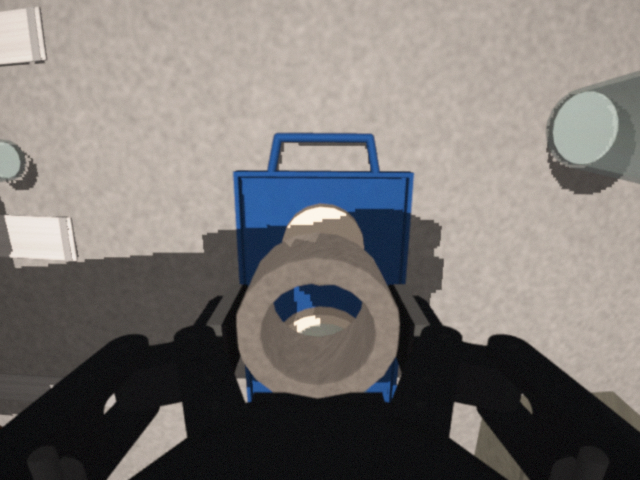

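The tape (319,325) hangs over the post disc, centred at about (323,245); +2 mm in x lines them up.

Call:
move_arm([
  {"travel":[0,0.2,2],"twist":[0,0,0],"grip":0.6},
  {"travel":[0,0.2,4],"twist":[0,0,0],"grip":0.6},
  {"travel":[0,0.2,6],"twist":[0,0,0],"grip":0.6},
  {"travel":[0,0.2,7],"twist":[0,0,0],"grip":0.6},
  {"travel":[0,0.2,7.4],"twist":[0,0,0],"grip":0.6},
])

```text
t: 17.98
ee_pos: [0.6494, 0.1389, 0.0301]
orientation: [-2.219, -2.223, 0.001]
force: [0.6, -0.1, -0.7]
width: 0.0594
grasp_force: 65.2
```

Call:
move_arm([
  {"travel":[0,0,0.2],"twist":[0,0,0],"grip":0.6},
  {"travel":[0,0,0.2],"twist":[0,0,0],"grip":0.6},
  {"travel":[0,0,0.2],"twist":[0,0,0],"grip":0.6},
])

```text
t: 18.23
ee_pos: [0.6503, 0.1392, 0.0298]
orientation: [2.218, 2.223, 0.002]
force: [-0.3, 1.2, -0.7]
width: 0.0594
grasp_force: 65.2
```

Call:
move_arm([
  {"travel":[0,0,0.2],"twist":[0,0,0],"grip":0.6},
  {"travel":[0,0,0.4],"twist":[0,0,0],"grip":0.6},
  {"travel":[0,0,0.4],"twist":[0,0,0],"grip":0.6},
])

```text
t: 18.48
ee_pos: [0.6501, 0.1392, 0.0253]
orientation: [2.218, 2.223, 0.002]
force: [-1.2, 0.5, 4.7]
width: 0.0594
grasp_force: 65.5
```

Seated. I'll release, retreat and take a last look.

Call:
move_arm([
  {"travel":[0,0,0],"twist":[0,0,0],"grip":0.85},
  {"travel":[0,0,0],"twist":[0,0,0],"grip":0.85},
  {"travel":[0,0,0],"twist":[0,0,0],"grip":0.85},
  {"travel":[0,0,-2.5],"twist":[0,0,0],"grip":0.85},
  {"travel":[0,0,-6],"twist":[0,0,0],"grip":0.85},
])

```text
t: 18.9
ee_pos: [0.6478, 0.139, 0.0817]
orientation: [-2.216, -2.22, 0.008]
force: [0.1, -0.4, -0.9]
width: 0.0728
grasp_force: 0.0
```

Call:
move_arm([
  {"travel":[0,0,-4],"twist":[0,0,0],"grip":0.85},
  {"travel":[0,0,-8],"twist":[0,0,0],"grip":0.85},
  {"travel":[0,-4,-10],"twist":[0,0,0],"grip":0.85},
  {"travel":[0,-8,-12],"twist":[0,0,0],"grip":0.85},
  {"travel":[0,-12,-12],"twist":[0,0,0],"grip":0.85},
])

```text
t: 19.32
ee_pos: [0.5335, 0.1388, 0.207]
orientation: [2.217, 2.221, 0.007]
force: [-0.4, 0.1, 0.5]
width: 0.0728
grasp_force: 0.0
```

Call:
move_arm([
  {"travel":[2,-4,0],"twist":[0,0,0],"grip":0.85},
  {"travel":[4,-8,0],"twist":[0,0,0],"grip":0.85},
  {"travel":[6,-10,0],"twist":[0,0,0],"grip":0.85},
  {"travel":[9,-10,0],"twist":[0,0,0],"grip":0.85},
  {"travel":[9,-10,0],"twist":[0,0,0],"grip":0.85},
])

```text
t: 19.73
ee_pos: [0.4319, 0.232, 0.2047]
orientation: [-2.215, -2.227, -0.003]
force: [1.7, 0.1, 0.3]
width: 0.0728
grasp_force: 0.0
```

```bash
python3 -c "
from h import *
a=arm.get_image('scene')['frame'];b=arm.get_image('top')['frame']
cv2.imwrite('pics/end.png',np.vstack([cv2.resize(a[160:340,180:500],(533,300)),cv2.resize(b[120:320,140:540],(533,266))]))"
```

```text
(no output)
```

View pics/end.png

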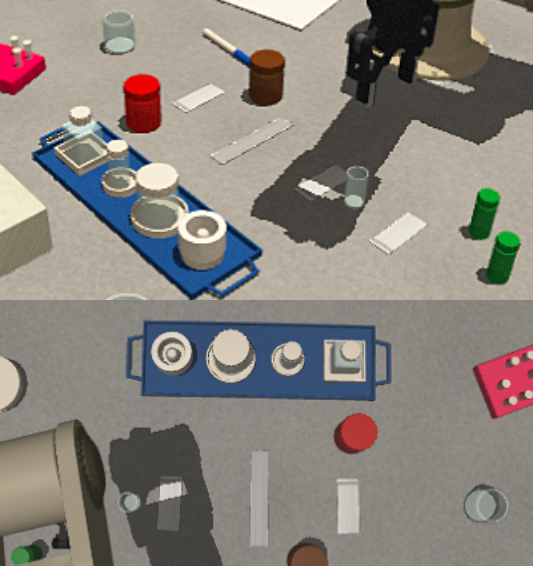

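The picture shows all four packed: tape over the post, jar, vial and bottle in their holders, with the open jar and vial still standing. I'll check the cap positions in numbers before handing in.

```bash
python3 -c "
from h import *
im=arm.get_image('top');m=(cv2.cvtColor(im['frame'],cv2.COLOR_BGR2HSV)[...,2]>185)
im2=lambda u,v:(140+u*400/533,120+(v-300)*200/266)
for n,u,v,z in (('bottle cap',351,349,.087),('vial cap',291,350,.077),('jar lid',231,349,.082),('tape',172,353,.055),('pocket',345,360,.018),('openvial',129,502,.03),('openjar',486,505,.03)): print(n,np.round(onz(im,*im2(u,v),z),3))
w=arm.get_image('scene');o=lambda u,v:(180+u*.6,160+v*.6)
for n,u,v,z in (('bottle cap',81,114,.087),('vial cap',118,149,.077),('jar lid',157,178,.082),('tape',203,225,.055)): print(n,np.round(onz(w,*o(u,v),z),3))"
```

```text
bottle cap [ 0.648 -0.13   0.087]
vial cap [ 0.646 -0.042  0.077]
jar lid [0.645 0.047 0.082]
tape [0.644 0.137 0.055]
pocket [ 0.646 -0.132  0.018]
openvial [0.417 0.199 0.03 ]
openjar [ 0.421 -0.353  0.03 ]
bottle cap [ 0.651 -0.124  0.087]
vial cap [ 0.652 -0.035  0.077]
jar lid [0.653 0.053 0.082]
tape [0.647 0.138 0.055]
```

All within a few millimetres.

```bash
python3 -c "
from rig import arm
print(arm.sign_off())"
```

```text
the job is handed in; nothing more can be done
None
```

The closed jar, closed vial, square bottle and tape roll are each set down in their own holder, within a few millimetres of centre by the final camera check. The open jar and open vial were left standing where they were, and the job is handed in at about 20 s (the sign-off returned no verdict).

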